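Change the control board of a water purifier and hold the new one in its corner

TASK

The purifier's control box lies open on the worktop. Slide its old circuit board towards the cable glands until it is clear of the two hooks, lift it out and lay it flat in the steel tray on the left, without dropping it. Then take the new board from the foam pad, set it on the box's rails with its screw terminals towards the cable glands, slide it back under the hooks and push it right into the corner, against the back stop and the side stop at once, firmly but without ramming it; finish still gripping it and pressing it against both stops, so that I can drive its screws (leave the tools and small things lying around where they are).

Things in the scene. Friction and masses are not known exactly. Their poses are not given: they have to be found in the camera images.
- control_box: open white plastic box, fixed, 140 mm (its x) by 164 mm (its y), walls 22 mm high, 3 mm thick. Origin at the centre of its underside on the worktop, z up. Three grey cable glands stick out of its -x (robot-side) wall; behind that wall 46 mm are empty. Two rails along x, at y = -52 and +16 mm, x = -46 to +52 mm, tops 12 mm up, carry the board. Smooth, low friction.
- seat (a point): where the centre of the board's underside is when the board is home in the corner: 12 mm above the worktop, x = +17, y = -18 mm in the box; axes as the box's. The back stop's face is 35 mm from here towards +x, the side stop's 48 mm towards -y. To the +y side the board has 17 mm of free room before a black terminal strip 22 mm tall.
- back_stop: fixed white rib in the box (origin and axes: the box's), 80 mm long; its face looks to -x and stops the board's +x edge. Two hooks on it, 24 mm either side of the seat's middle, reach 4.5 mm over the board's edge: undersides 18, tops 21 mm above the worktop, so 3 mm of play. The board goes in or out only by sliding along x under them; 5 mm off the stop it is clear.
- side_stop: fixed white rib in the box (origin and axes: the box's), 56 mm long along x, top 18 mm above the worktop; its face looks to +y and stops the board's -y edge. No hooks.
- board_old: green circuit board lying loose on the rails in the box, +x edge under the hooks, 1 to 9 mm off the stops, about 0.16 kg. 70 mm (its x) by 96 mm (its y), 3 mm thick; origin at the centre of its underside, z up. Parts on it as on the new board.
- board_old_grip (a point): old board, where to grip: on the vertical axis of its transformer, 16 mm above the underside (see board_new_grip). Inside the box open the gripper to 70 mm at most, or its fingers meet the side wall.
- board_new: green circuit board, same make, about 0.16 kg, lying on the foam pad at the right. 70 mm (its x) by 96 mm (its y), 3 mm thick; origin at the centre of its underside, z up. Grey screw terminals, 64 mm long, 11 mm tall, along its -x edge (x = -34 to -23 mm); black relay and two capacitors, 14 mm tall, at x = +16 to +27 mm.
- board_new_grip (a point): new board, where to grip: on the vertical axis of its transformer (x = +1 mm, y = 0), 16 mm above the underside; axes as the board's. The transformer is a steel block 30 mm (x) by 32 mm (y), its top 29 mm above the underside; grip it across y (32 mm). Beside it nothing is taller than 5 mm above the underside for 25 mm.
- board_new_terminals (a point): middle of the new board's -x top edge, the one with the screw terminals; 35 mm from the board's centre.
- foam_pad: flat grey foam pad, fixed, 100 by 126 by 8 mm, under the new board; origin at the centre of its underside.
- parts_tray: steel tray, fixed, 219 mm (its x) by 344 mm (its y), floor 2 mm thick, rim 24 mm high; origin at the centre of its underside. Two white pipe fittings 18 mm tall lie on its floor at y = -160 to -100 mm; the rest is free. A rice cooker 245 mm tall stands between it and the box, a microwave behind it.
- driver_ph: screwdriver lying behind the box, 204 mm long; leave it alone
- pliers: pliers lying behind the box, 196 mm long; leave them alone
- tds_meter: white pen-shaped meter lying in front of the foam pad, 148 mm long; leave it alone
- ptfe_1: flat spool of thread tape, 15 mm tall, in front of the rice cooker; leave it alone
- grease_tub: small round tub, 48 mm across, 32 mm tall, in front of the rice cooker; leave it alone

How it is judged:
On the way:
1. the old board lies flat in the tray, let go (x of board_old in the frame of parts_tray between -0.09 and 0.09 m and y of board_old in the frame of parts_tray between -0.15 and 0.15 m and z of board_old in the frame of parts_tray between -0.002 and 0.006 m and angle between board_old's own z axis and vertical below 0.06 rad and linear speed of board_old below 0.02 m/s and contact force between the fingers and board_old below 0.1 N), for 0.2 s.
At the end, for the whole second after the job is handed in: New board on the rails under the hooks, within 2.5 mm of its seat (x, y, height) and square within 0.05 rad, terminals to the glands, pressed with over 2 N on each of the two stops and still gripped (over 2 N), at rest. Old board flat, still and let go on the tray floor (all of step 1 and x of board_new in the frame of seat between -0.0025 and 0.0025 m and y of board_new in the frame of seat between -0.0025 and 0.0025 m and z of board_new in the frame of seat between -0.0025 and 0.0025 m and x of board_new_terminals in the frame of seat below -0.03 m and angle between the x axis of board_new and the x axis of control_box, either way round below 0.05 rad and angle between board_new's own z axis and vertical below 0.05 rad and contact force between board_new and back_stop above 2 N and contact force between board_new and side_stop above 2 N and contact force between the fingers and board_new above 2 N and linear speed of board_new below 0.01 m/s); the arm keeps its last pose, push and grip.
It fails at once if a board pushed against a stop with more than 60 N (contact force between any of board_new, board_old and back_stop above 60 N or contact force between any of board_new, board_old and side_stop above 60 N).
It fails at once if a board dropped or thrown (moving faster than 0.5 m/s with no finger on it) ((linear speed of board_new above 0.5 m/s and contact force between the fingers and board_new below 0.05 N) or (linear speed of board_old above 0.5 m/s and contact force between the fingers and board_old below 0.05 N)).
It fails at once if a tool or small thing lying around moved by more than 30 mm (distance of any of driver_ph, pliers, tds_meter, ptfe_1, grease_tub from where it was at the start of the episode above 0.03 m).
It also fails if it takes over 72 s, if anything falls off the work surface, if the arm or the gripper's body presses on something with over 40 N, if the wrist force passes 120 N, or if a joint passes its speed limit or range.

ROBOT

A 6-joint arm with a two-finger parallel gripper is mounted at the origin on a cart in front of the work surface, level with it; the furniture and walls round the work are solid. World frame = base frame: x ahead of the robot, y to its left, z up, the work surface at z = 0. Lengths are in m, angles in rad, forces in N, time in s.
With the tool pointing down it reaches from about 0.325 to 0.9 m from the base axis. Payload 6.1 kg.
Tool frame: the origin (TCP) lies midway between the tips of the shut fingers; the grasp point (between the pads) lies 19 mm behind it; z points along the fingers, y is the line along which they close (so a half turn about z gives the same grasp; the last joint's range is limited). The gripper opens to 85 mm and grips with 20 to 120 N. Pads are 22 mm wide; open, the fingers measure 114 mm over their backs; the gripper's body (76 mm by 85 mm) begins 54 mm behind the grasp point. The pads swing forward as they close: fully open they stand 13 mm farther back than shut.
Start: joints at [-1.233, 0.22, 1.526, -0, 1.395, -0.126], TCP at [0.28, -0.559, 0.231] pointing down, gripper open.
Joint ranges: [-2.98, 2.98], [-0.91, 2.08], [0.09, 2.57], [-1.24, 4.39], [0.2, 2.65], [-2.68, 2.68]. Speed limits (rad/s): [2.57, 2.57, 3.01, 3.14, 3.14, 3.14].

INTERFACE

Orientations are given as [roll, pitch, yaw] about the fixed x, y, z axes, in that order (R = Rz(yaw) Ry(pitch) Rx(roll)).
In Python, from plant import movep, move_l, set_joints, gripper_to, hold, inverse_kinematics, observe, get_image, get_calibration, Unreachable, job_done gives the robot as it stands. Calls block until the motion is done:
- movep(position, orientation): joint-space move of the TCP to a pose.
- move_l(position, feed=0.15, rotation=None, max_force=None): straight line of the TCP; rotation=None keeps the orientation; feed is the mean speed in m/s. With max_force (N) it stops when the force on the tool has changed by that much, and returns True; else False.
- set_joints(angles): joint-space move.
- gripper_to(opening, f_grip=None): finger opening in m; f_grip is the grip in N (None keeps the last); returns when the fingers have stopped.
- hold(seconds).
- inverse_kinematics(position, orientation): joint angles nearest the present ones, or None.
- observe(): the state.
- get_image(name): name is "scene" or "top" or "wrist"; returns (picture, depth): 480x640x3 uint8, red, green, blue; 480x640 float32, m along the optical axis (not along the pixel's ray), 0 where there is no reading.
- get_calibration(name): a dict with "intrinsics" (3x3 intrinsics, pixels), "world_from_camera" (4x4, takes a point from camera to world coordinates). Camera axes: x right, y down, z forward; pixel columns grow to the right and rows downward; lengths in m; the calibration is good to about 2 mm. A picture is of the moment at which its call begins: read the wrist's pose just before it. get_calibration takes no time and is no camera call; for the wrist camera it gives the pose at the moment of the call.
A pose or a line that the arm cannot do raises Unreachable and nothing moves.
- job_done(): hands the job in; it is judged then, once.
The state is a dict: "time_s": time; "q": joint angles; "joint_velocities": joint speeds; "joint_torque": joint torques, N m; "eef_pos": TCP position; "tcp_rot": TCP orientation; "ft_force": force on the tool from outside, world axes, zero at the start; "torque": the same for the moment, N m; "opening": finger opening in m; "grasp_force": force on a finger pad.
Only numpy, scipy, OpenCV 4.12 (cv2) and the standard library are available. Lean on these libraries where they do the work, as an engineer would, in place of code of your own. Each camera call takes 0.05 s, during which the arm holds its last target. There are 200 camera calls.

## Working session

There is one attempt and no reset: what is moved stays moved. The work goes in short steps, each a Python script; the robot and the scene stay as the last script left them, time stands still between calls to the robot, and variables do not carry over. Pictures are saved under pics/ and viewed, at most 10 in all, crops included, and the job is handed in when it is done.

```bash
mkdir -p pics; ls
python3 - <<'E'
from plant import *
import cv2
for n in ["scene","top"]:
    im,d=get_image(n); cv2.imwrite(f"pics/{n}0.png",im[:,:,::-1]); 
    import numpy as np; np.save(f"pics/{n}0.npy",d)
    c=get_calibration(n); print(n,c)
o=observe(); print(o)
E
```

```text
pics
scene {'intrinsics': array([[613.85808444,   0.        , 308.82984307],
       [  0.        , 613.85808444, 248.7240058 ],
       [  0.        ,   0.        ,   1.        ]]), 'world_from_camera': array([[-0.89355741, -0.33733826,  0.29623985,  0.11025165],
       [-0.44894555,  0.673976  , -0.58668922,  0.82424698],
       [-0.00174583, -0.65723606, -0.75368276,  1.10912856],
       [ 0.        ,  0.        ,  0.        ,  1.        ]])}
top {'intrinsics': array([[610.27151958,   0.        , 316.85601494],
       [  0.        , 610.27151958, 238.54317698],
       [  0.        ,   0.        ,   1.        ]]), 'world_from_camera': array([[-0.20417898, -0.9057495 ,  0.37138766, -0.16578431],
       [-0.97891413,  0.19130238, -0.07162773,  0.10719302],
       [-0.00617056, -0.3781815 , -0.9257109 ,  1.77721026],
       [ 0.        ,  0.        ,  0.        ,  1.        ]])}
{'time_s': 0.1, 'q': array([-1.23307138e+00,  2.21169745e-01,  1.52747740e+00,  2.18471480e-05,
        1.39469871e+00, -1.26114675e-01]), 'joint_velocities': array([-4.80029626e-05, -7.88356120e-04, -3.27669169e-03, -5.01699324e-04,
        2.76585694e-04,  1.02064356e-03]), 'joint_torque': array([ 1.21314952e-03, -4.98245072e+01, -3.90546191e+01, -1.05402876e-04,
        5.64119808e-03, -2.62176491e-05]), 'eef_pos': array([ 0.2794321 , -0.55845738,  0.23030492]), 'tcp_rot': array([-3.13985608e+00, -2.41850879e-04,  4.63835562e-01]), 'ft_force': array([-0.95895807, -0.05380666, -0.51288363]), 'torque': array([0.00509024, 0.02935592, 0.04885231]), 'grasp_force': 0.0, 'opening': 0.08522991456862737}
```

View pics/top0.png

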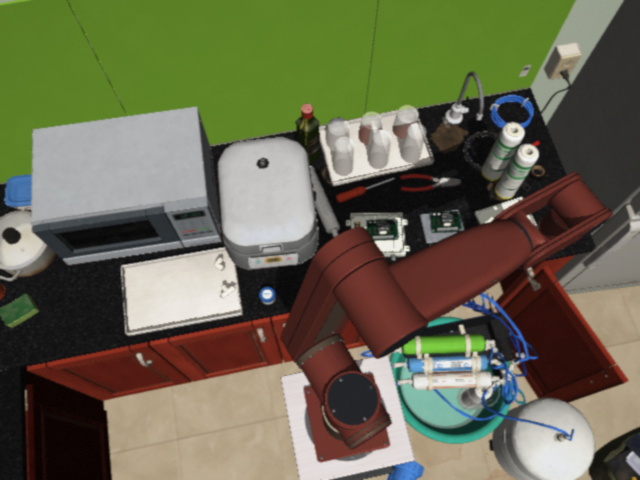

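View pics/scene0.png

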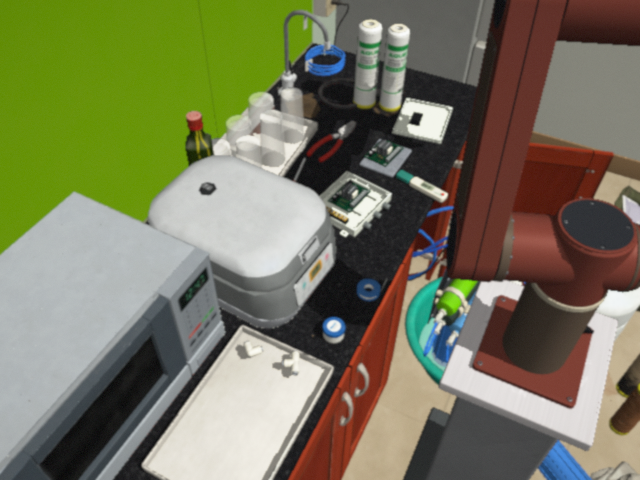

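The top view shows the tray around (180,290), box (383,233) and foam pad (442,223). The scene view shows the box at (357,203), pad (385,155), spool (370,289), tub (333,330) and tray corners (240,328), (333,366), (145,465). The rice cooker stands between the box and the tray.

```bash
cat > h.py <<'E'
from plant import *
import numpy as np, cv2
def px(c,d,u,v,z=None):
    K=c["intrinsics"];T=c["world_from_camera"]
    r=T[:3,:3]@np.linalg.inv(K)@np.array([u,v,1.]); o=T[:3,3]
    s=d[int(v),int(u)] if z is None else (z-o[2])/r[2]
    return o+s*r
E
python3 - <<'E'
from h import *
np.set_printoptions(precision=3,suppress=True)
for n,l in [("scene",[(357,203),(352,193),(385,155),(384,150),(370,289),(333,330),(242,327),(333,366),(145,465),(200,188),(332,235),(265,327)]),("top",[(383,233),(442,223),(180,290),(122,262),(237,249),(126,334),(243,318),(383,229),(442,220),(222,150),(315,240),(228,262),(268,296)])]:
    c=get_calibration(n); d=np.load(f"pics/{n}0.npy")
    for p in l: print(n,p,px(c,d,*p))
E
```

```text
scene (357, 203) [ 0.5   -0.217  0.017]
scene (352, 193) [ 0.518 -0.226  0.036]
scene (385, 155) [ 0.507 -0.423  0.015]
scene (384, 150) [ 0.512 -0.425  0.03 ]
scene (370, 289) [ 0.369  0.004 -0.005]
scene (333, 330) [0.388 0.163 0.03 ]
scene (242, 327) [0.566 0.237 0.021]
scene (333, 366) [0.358 0.226 0.002]
scene (145, 465) [0.572 0.569 0.015]
scene (200, 188) [0.724 0.103 0.244]
scene (332, 235) [0.46  0.023 0.152]
scene (265, 327) [0.519 0.219 0.029]
top (383, 233) [ 0.512 -0.233  0.027]
top (442, 223) [ 0.507 -0.422  0.026]
top (180, 290) [0.467 0.412 0.001]
top (122, 262) [0.594 0.577 0.002]
top (237, 249) [0.486 0.209 0.192]
top (126, 334) [0.359 0.58  0.021]
top (243, 318) [ 0.342  0.238 -0.001]
top (383, 229) [ 0.519 -0.233  0.042]
top (442, 220) [ 0.513 -0.422  0.036]
top (222, 150) [0.925 0.215 0.002]
top (315, 240) [ 0.484 -0.013  0.148]
top (228, 262) [0.526 0.255 0.002]
top (268, 296) [0.382 0.152 0.038]
```

Run:
```python
from h import *
np.set_printoptions(precision=4,suppress=True)
for i,(x,y) in enumerate([(0.46,-0.42),(0.46,-0.23)]):
    movep([x,y,0.30],[np.pi,0,0]); hold(0.2)
    c=get_calibration("wrist"); im,d=get_image("wrist")
    np.savez(f"pics/w{i}.npz",d=d,im=im,K=c["intrinsics"],T=c["world_from_camera"])
    cv2.imwrite(f"pics/w{i}.png",im[:,:,::-1]); o=observe(); print(o["time_s"],o["q"],o["eef_pos"],o["tcp_rot"],c["world_from_camera"])
```

```text
1.2917 [-0.8686  0.181   1.4453 -0.0001  1.5163  0.7038] [ 0.459  -0.4208  0.2994] [-3.141   0.0007 -0.0016] [[-0.0018 -0.9555 -0.295   0.5342]
 [-1.      0.0015  0.0012 -0.42  ]
 [-0.0007  0.295  -0.9555  0.4425]
 [ 0.      0.      0.      1.    ]]
2.325 [-0.6191 -0.0833  1.7186 -0.0001  1.5067  0.9535] [ 0.4599 -0.2313  0.2998] [-3.1415  0.0004 -0.0018] [[-0.0021 -0.9557 -0.2945  0.5352]
 [-1.      0.002   0.0005 -0.2305]
 [ 0.0001  0.2945 -0.9557  0.4431]
 [ 0.      0.      0.      1.    ]]
```

View pics/w0.png

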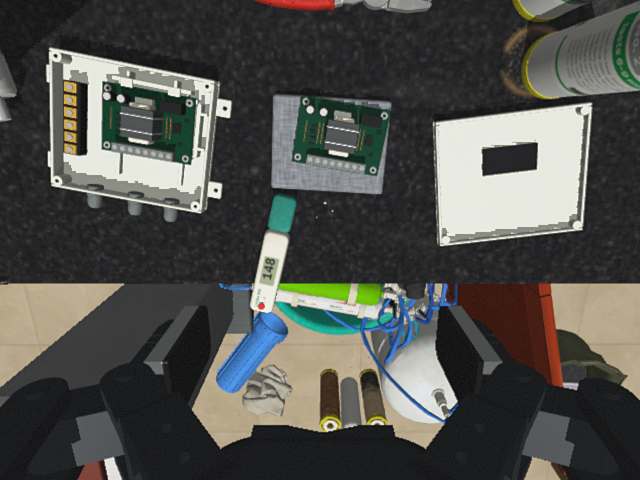

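View pics/w1.png

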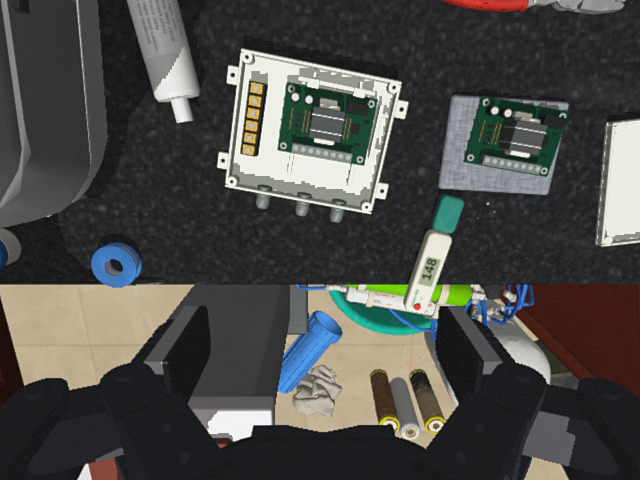

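Both boards have their terminals towards the robot (−x). In w1 the box spans about (220–405, 45–215), turned clockwise by about 10°, and the new board spans about (465–568, 97–175). I'll enlarge both.

Run:
```python
import numpy as np,cv2
im=np.load("pics/w1.npz")["im"][:,:,::-1]
cv2.imwrite("pics/c1.png",cv2.resize(im[45:193,220:410],None,fx=4,fy=4,interpolation=cv2.INTER_CUBIC))
cv2.imwrite("pics/c2.png",cv2.resize(im[90:190,450:575],None,fx=6,fy=6,interpolation=cv2.INTER_CUBIC))
```

```text
(no output)
```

View pics/c1.png

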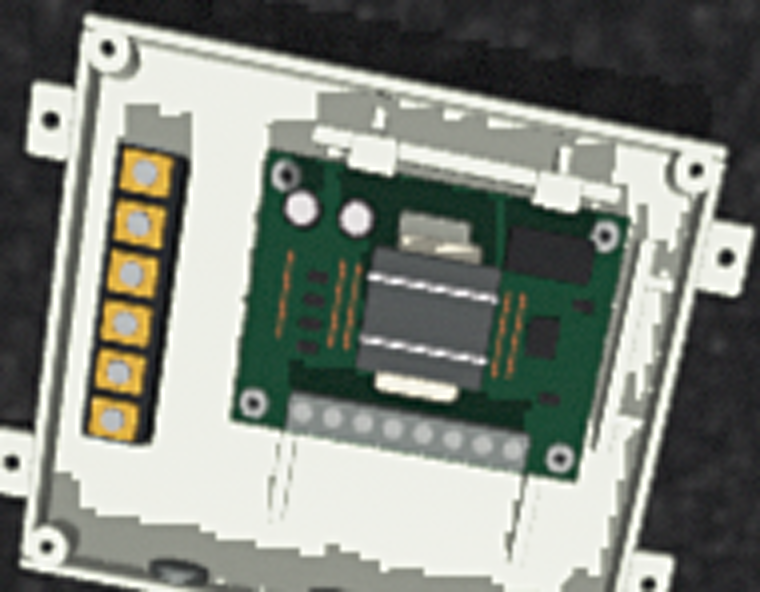

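View pics/c2.png

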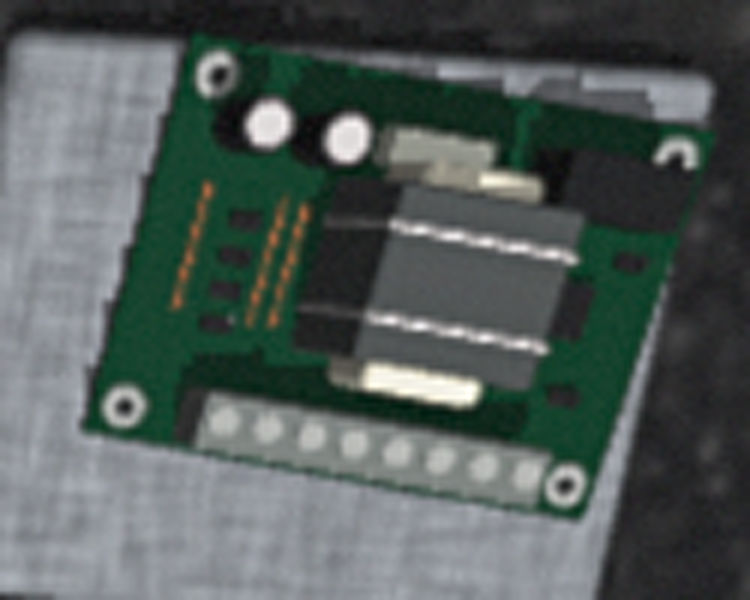

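c1 (4×) shows board_old corners at TL (268,152), BL (233,418), BR (576,480), with TR about (630,217). The box rim corners are at (88,15), (727,150), (22,567). The hooks are at (372,155) and (557,192). c2 (6×) shows board_new corners at TL (193,37), TR (714,130), BL (83,430), BR (582,520). I'll fit the poses from these.

Run:
```python
from h import *
np.set_printoptions(precision=4,suppress=True)
z=np.load("pics/w1.npz"); c={"intrinsics":z["K"],"world_from_camera":z["T"]}
def fit(name,pts,mod,s,o,h):
    W=np.array([px(c,None,(u+.5)/s-.5+o[0],(v+.5)/s-.5+o[1],h)[:2] for u,v in pts]); M=np.array(mod)/1e3
    a,b=M-M.mean(0),W-W.mean(0)
    th=np.arctan2((a[:,0]*b[:,1]-a[:,1]*b[:,0]).sum(),(a*b).sum())
    R=np.array([[np.cos(th),-np.sin(th)],[np.sin(th),np.cos(th)]]); t=W.mean(0)-R@M.mean(0)
    print(name,t,th,"res mm",(1e3*(W-(M@R.T+t))).round(1).tolist()); return R,t,th
A=(4,(220,45)); B=(6,(450,90))
R,t,th=fit("box",[(88,15),(727,150),(22,567)],[(70,82),(70,-82),(-70,82)],*A,.022)
print("seat",t+R@[.017,-.018])
bd=[(35,48),(35,-48),(-35,48),(-35,-48)]; tr=[(16,16),(16,-16),(-14,16),(-14,-16)]
fit("old",[(268,152),(233,418),(576,480)],[bd[i] for i in (0,2,3)],*A,.015)
fit("oldtr",[(372,247),(502,268),(355,372),(482,390)],tr,*A,.041)
fit("new",[(193,37),(714,130),(83,430),(582,520)],bd,*B,.011)
fit("newtr",[(405,183),(585,213),(355,357),(530,388)],tr,*B,.037)
fit("hookmid",[(372,155),(557,192)],[(0,24),(0,-24)],*A,.021)
```

```text
box [ 0.5166 -0.2173] -0.19217065661559232 res mm [[-0.1, -0.5], [-0.2, 1.0], [0.3, -0.5]]
seat [ 0.5298 -0.2382]
old [ 0.5284 -0.2347] -0.17120342580512724 res mm [[-1.3, -0.2], [0.8, -0.7], [0.5, 0.9]]
oldtr [ 0.5276 -0.2342] -0.15003659284888698 res mm [[0.0, 0.1], [-0.2, -0.2], [-0.1, 0.2], [0.2, -0.1]]
new [ 0.5149 -0.4382] -0.17124032529935007 res mm [[-0.8, -0.4], [-0.0, 0.4], [0.5, -0.2], [0.2, 0.2]]
newtr [ 0.5148 -0.4383] -0.15962966602936518 res mm [[-0.6, -0.2], [-0.4, 0.5], [0.6, -0.6], [0.4, 0.3]]
hookmid [ 0.5641 -0.244 ] -0.18671010475728808 res mm [[-0.0, -0.0], [0.0, 0.0]]
```

Old board at (0.528, −0.2344), yaw about −0.165; box yaw about −0.19; new board at (0.515, −0.438), yaw about −0.168. Next: grip the old board, slide it clear and lift it a little.

```bash
cat >> h.py <<'E'
pi=np.pi
def st(m):
    o=observe(); print(m,round(o["time_s"],1),"tcp",o["eef_pos"].round(4),"yaw",round(o["tcp_rot"][2],3),"F",o["ft_force"].round(1),"op",round(o["opening"],4),"g",round(o["grasp_force"],1)); return o
def grip(x,y,yaw,under):
    g=np.array([x,y])+.001*np.array([np.cos(yaw),np.sin(yaw)])
    gripper_to(.052,60)
    movep([*g,under+.10],[pi,0,yaw]); hold(.2); st("above")
    print(move_l([*g,under+.008],feed=.06,max_force=6)); st("down")
    gripper_to(.0,60); hold(.2); st("gripped")
E
python3 - <<'E'
from h import *
grip(.528,-.2344,-.165,.012)
p=observe()["eef_pos"]; d=np.array([np.cos(-.19),np.sin(-.19),0])
print(move_l(p-.014*d,feed=.03,max_force=20)); st("slid")
p=observe()["eef_pos"]; move_l(p+[0,0,.10],feed=.08); st("up")
im,_=get_image("wrist"); cv2.imwrite("pics/up.png",im[:,:,::-1])
E
```

```text
above 3.8 tcp [ 0.5301 -0.2356  0.1145] yaw -0.165 F [-0.4 -0.8 -0.1] op 0.0516 g 0.0
False
down 5.5 tcp [ 0.5293 -0.2348  0.0205] yaw -0.165 F [ 0.  -0.1 -0.5] op 0.0521 g 0.0
gripped 6.0 tcp [ 0.5295 -0.2349  0.0207] yaw -0.165 F [-0.6  0.8  6.2] op 0.0307 g 60.5
False
slid 6.6 tcp [ 0.5151 -0.2321  0.0207] yaw -0.165 F [-2.   0.6  7.1] op 0.0305 g 60.7
up 8.0 tcp [ 0.5146 -0.2318  0.1199] yaw -0.165 F [-0.7 -0.9 -2.7] op 0.0308 g 59.7
```

View pics/up.png

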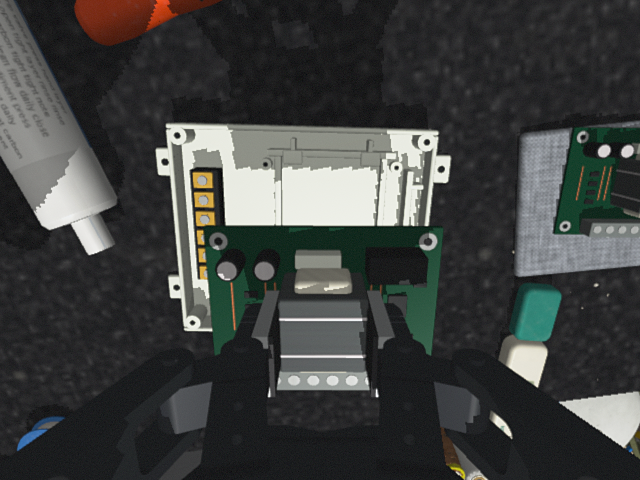

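The old board is held level and clear of the box. Carrying it to the tray.

Run:
```python
from h import *
p=observe()["eef_pos"]
move_l([p[0]-.04,p[1],.34],feed=.2); st("high")
movep([.463,.45,.34],[pi,0,.8]); st("over tray")
move_l([.463,.45,.05],feed=.2); hold(.2); st("low")
print(move_l([.463,.45,.0105],feed=.03,max_force=4)); st("placed")
gripper_to(.06); hold(.3); st("open")
p=observe()["eef_pos"]; move_l([p[0],p[1],.20],feed=.12)
c=get_calibration("wrist"); im,d=get_image("wrist"); cv2.imwrite("pics/tray.png",im[:,:,::-1])
move_l([p[0],p[1],.34],feed=.25); st("up")
```

```text
high 9.3 tcp [ 0.4742 -0.2315  0.3384] yaw -0.165 F [ 0.2  0.1 -2. ] op 0.0309 g 59.7
over tray 11.7 tcp [0.4638 0.4491 0.3401] yaw 0.798 F [-0.5  0.4 -3.1] op 0.0307 g 59.7
low 13.5 tcp [0.4635 0.4504 0.0511] yaw 0.8 F [ 0.7  0.4 -2.7] op 0.0308 g 59.7
False
placed 15.0 tcp [0.4632 0.4501 0.0108] yaw 0.8 F [-0.5 -0.3 -1.2] op 0.031 g 59.7
open 15.7 tcp [0.463  0.45   0.0105] yaw 0.8 F [ 0.5  0.3 -0.1] op 0.0602 g 0.0
up 18.2 tcp [0.4626 0.4497 0.3382] yaw 0.8 F [ 0.4  0.1 -0.9] op 0.0601 g 0.0
```

View pics/tray.png

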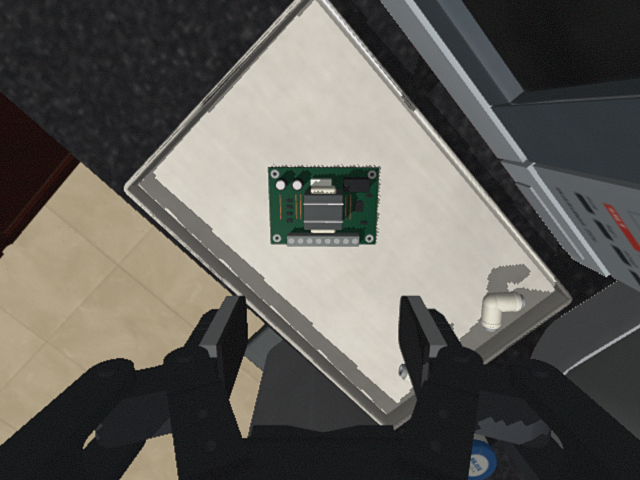

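The board lies flat in the middle of the tray, around (323,205), clear of the fittings. Now the new board: grip it and set it on the rails 13 mm short of the back stop and 7 mm off the side stop.

```bash
sed -i 's/under+.008\]/under+.0095]/' h.py
python3 - <<'E'
from h import *
movep([.47,-.40,.30],[pi,0,-.168])
grip(.5149,-.4382,-.168,.008)
g=observe()["eef_pos"]
h=g[2]-.008; print("h",h)
move_l([g[0],g[1],.13],feed=.12); st("up")
Y=-.19; R=np.array([[np.cos(Y),-np.sin(Y)],[np.sin(Y),np.cos(Y)]])
t=np.array([.5298,-.2382])+R@[.001-.013,.007]
movep([*t,.13],[pi,0,Y]); hold(.2); st("over")
move_l([*t,.045],feed=.12); hold(.2); st("low")
print(move_l([*t,.012+h-.001],feed=.02,max_force=4)); st("set")
c=get_calibration("wrist"); im,d=get_image("wrist"); cv2.imwrite("pics/set.png",im[:,:,::-1])
E
```

```text
above 22.4 tcp [ 0.517  -0.4395  0.1111] yaw -0.168 F [-0.4 -0.  -0.1] op 0.0518 g 0.0
False
down 24.1 tcp [ 0.5161 -0.4387  0.018 ] yaw -0.168 F [-0.6 -0.9 -0.4] op 0.0522 g 0.0
gripped 24.6 tcp [ 0.5163 -0.4388  0.0182] yaw -0.168 F [-0.4  0.7  5.9] op 0.0306 g 61.9
h 0.010227519343217036
up 25.7 tcp [ 0.5157 -0.4382  0.1287] yaw -0.168 F [ 0.3  0.4 -2. ] op 0.0304 g 61.1
over 26.7 tcp [ 0.5194 -0.2308  0.1301] yaw -0.192 F [ 0.4  0.3 -1.9] op 0.0308 g 61.1
low 27.8 tcp [ 0.5201 -0.2295  0.0461] yaw -0.19 F [-0.   0.2 -2.5] op 0.0306 g 61.1
True
set 28.8 tcp [ 0.5192 -0.229   0.0222] yaw -0.19 F [-0.8 -0.5  5.7] op 0.0303 g 61.9
```

View pics/set.png

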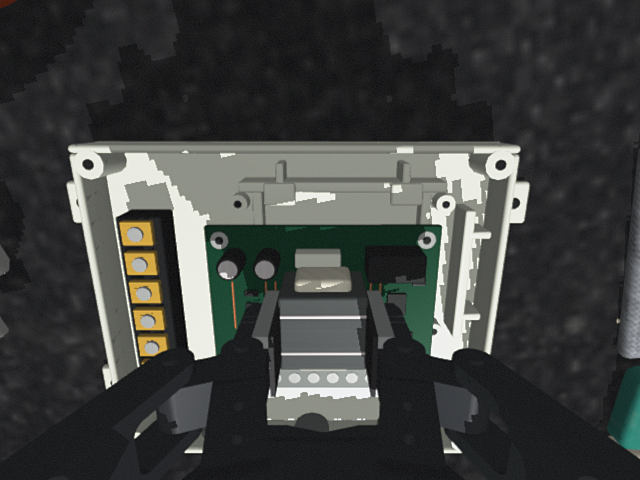

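The board lies square on the rails, short of the hooks and clear of the side stop (right, about x=460). Now the guarded pushes.

Run:
```python
from h import *
Y=-.19; ex=np.array([np.cos(Y),np.sin(Y),0]); ey=np.array([-np.sin(Y),np.cos(Y),0])
def s(m):
    o=st(m); F=o["ft_force"]; print("   box Fx %.1f Fy %.1f"%(F@ex,F@ey), "rel seat mm", 1e3*((o["eef_pos"]-[.5298,-.2382,0])@ex-.001), 1e3*(o["eef_pos"]-[.5298,-.2382,0])@ey); return o
p=s("0")["eef_pos"]
print(move_l(p+.022*ex,feed=.02,max_force=10)); hold(.2); p=s("x")["eef_pos"]
print(move_l(p-.016*ey,feed=.02,max_force=10)); hold(.3); s("y"); hold(.5); s("y2")
```

```text
0 28.9 tcp [ 0.5192 -0.229   0.0222] yaw -0.19 F [0.5 0.4 5.9] op 0.0305 g 61.9
   box Fx 0.5 Fy 0.4 rel seat mm -13.171849109292793 7.066613688983134
True
x 29.9 tcp [ 0.5328 -0.2316  0.0222] yaw -0.19 F [-2.3 -0.   5.6] op 0.0306 g 61.9
   box Fx -2.2 Fy -0.4 rel seat mm 0.7414029785579715 7.04586008606058
True
y 30.7 tcp [ 0.5314 -0.239   0.0223] yaw -0.19 F [1.6 1.9 4.1] op 0.0305 g 61.8
   box Fx 1.2 Fy 2.2 rel seat mm 0.7310886235054731 -0.5173830648497904
y2 31.2 tcp [ 0.5314 -0.239   0.0223] yaw -0.19 F [3.4 3.2 4.8] op 0.0311 g 61.9
   box Fx 2.7 Fy 3.8 rel seat mm 0.717472823795846 -0.5291906787325894
```

Both stops were met at (+0.7, −0.5) mm of the estimated seat. Now I'll build up steady pressure in small steps.

Run:
```python
from h import *
Y=-.19; ex=np.array([np.cos(Y),np.sin(Y),0]); ey=np.array([-np.sin(Y),np.cos(Y),0])
def f():
    F=np.mean([(hold(.03),observe()["ft_force"])[1] for _ in range(12)],0); return F@ex,F@ey,F[2]
T=observe()["eef_pos"].copy()
for i in range(14):
    a,b,z=f(); o=observe(); r=o["eef_pos"]-[.5298,-.2382,0]
    print(i,"F %.1f %.1f %.1f"%(a,b,z),"rel %.2f %.2f"%(1e3*r@ex-1,1e3*r@ey),"g %.0f"%o["grasp_force"])
    dx=a>-12; dy=b<12
    if not(dx or dy): break
    T=T+.0003*(dx*ex-dy*ey); move_l(T,feed=.01)
st("end"); print(o["tcp_rot"])
```

```text
0 F 2.6 4.2 4.6 rel 0.72 -0.55 g 62
1 F 0.6 4.5 5.8 rel 0.70 -0.55 g 62
2 F 0.1 5.7 7.1 rel 0.73 -0.55 g 62
3 F -1.5 6.8 8.7 rel 0.72 -0.56 g 62
4 F -2.4 7.7 9.9 rel 0.77 -0.57 g 63
5 F -3.8 8.8 11.3 rel 0.78 -0.59 g 63
6 F -5.0 9.7 12.8 rel 0.80 -0.61 g 63
7 F -6.4 10.9 14.2 rel 0.81 -0.63 g 63
8 F -7.2 11.8 15.7 rel 0.81 -0.61 g 63
9 F -8.6 12.7 17.0 rel 0.83 -0.66 g 63
10 F -9.8 12.9 18.2 rel 0.86 -0.63 g 64
11 F -10.9 12.6 19.2 rel 0.81 -0.63 g 64
12 F -11.8 12.8 20.3 rel 0.85 -0.63 g 64
13 F -13.2 12.5 21.0 rel 0.85 -0.63 g 64
end 40.0 tcp [ 0.5315 -0.2392  0.0223] yaw -0.19 F [-10.7  14.   20.4] op 0.0305 g 64.1
[-3.13332478  0.01498085 -0.18994652]
```

Run:
```python
from h import *
im,_=get_image("wrist"); cv2.imwrite("pics/fin.png",cv2.resize(im[120:440,50:540,::-1],None,fx=1.6,fy=1.6,interpolation=cv2.INTER_CUBIC)); st("f")
```

```text
f 40.1 tcp [ 0.5315 -0.2392  0.0224] yaw -0.19 F [-10.7  14.4  22.2] op 0.0306 g 64.1
```

View pics/fin.png

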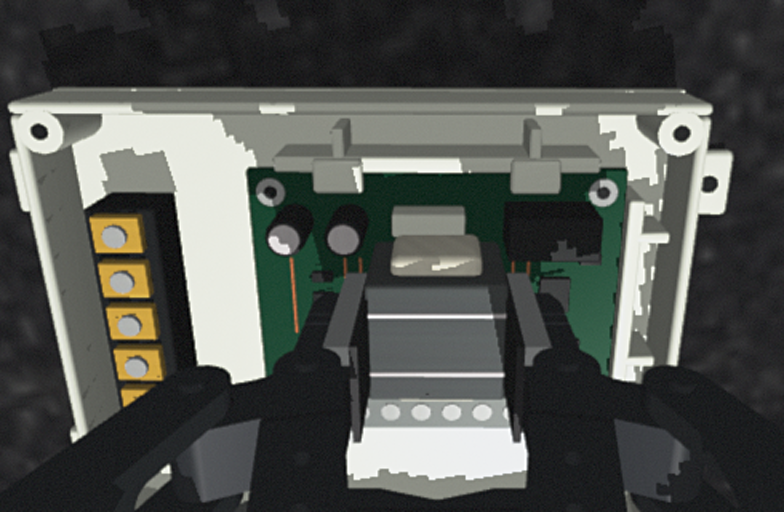

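The board's back edge is under both hooks, at (338,175) and (535,175), and against the back stop. Its right edge meets the side stop at (628,200–370). It sits square in the corner.

```bash
python3 -c "
from plant import *
print(job_done())"
```

```text
the job is handed in; nothing more can be done
None
```

The job is handed in: the old board lies flat and released in the tray, and the new board is under both hooks, still gripped and pressed into the corner with about 13 N towards each stop by the wrist force sensor; the judge's verdict was not returned.

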